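# Join two sections of a knitting loom with a snap cap

### The job

Join the two sections of the teal knitting loom: slide the loose section up in line with the one stuck to the table until their ends butt flush and the two half studs make one round stud, then press the orange snap cap straight down over that stud until it clicks and sits flat on the deck. Keep your grip or fingertips on the cap and keep pressing it firmly down: finish while still holding it pressed home. Leave the yellow tape roll, the pink flowers and everything else where they are.

Things in the scene. Friction and masses are not known exactly. Their poses are not given: they have to be found in the camera images.
- loom_fixed: Teal loom section, stuck down; cannot move. Bar 130 long, 44 wide, deck 20 mm above the table. Origin: middle of its mating end, underside. x axis along the bar AWAY from the mating end (its partner belongs on the -x side), z up. Cream pegs 24 mm tall on the deck, 55 to 115 mm from the mating end. Black suction feet stand out to 46 mm either side, 100 mm from the mating end.
- stud (a point): Centre of the round stud at deck level: on loom_fixed, 20 mm above its origin. Each section has half of the stud, flat side in its end face: ribbed, 18 mm tall, neck 18 mm thick, bulge 26 mm thick 10 mm above the deck, tapering to 14 mm at the top. Below the deck a round-nosed tongue, 16 mm wide, stands 8 mm out of the fixed end.
- loom_loose: Loose teal section, about 0.18 kg, flat on the table; same bar, pegs and half stud, no feet. Origin: middle of its mating end, underside; x along the bar AWAY from that end, centre of mass near x = 65 mm. Joined, its origin meets that of loom_fixed and its x points the other way. Can be taken from above across its 44 mm width, fingers beside the bar, peg tops (44 mm up) between them.
- loose_end (a point): Top edge of the loose section's mating end, on its centre line at deck level (20 mm above its origin), where its half stud stands. Under the deck is an 18 mm wide slot with rounded lips, 30 mm at the mouth, that takes the fixed section's tongue and lines the two up. Joined, this point meets stud.
- snap_cap: Orange snap cap, enamelled zinc, 0.2 kg, open side down. Origin: centre of its lower rim, z up; its yaw does not matter. Skirt 42 mm in diameter up to 22 mm, then a solid ribbed knob 34 mm in diameter to 38 mm (the grip; the flat top may be pressed too). Home: rim flat on the deck, origin at stud. If the sections are not closed up it does not go on.
- cap_catches (a point): Level of four sprung catches inside the cap, on its axis 4 mm above the rim. They meet the stud with the rim about 13 mm above the deck; the push grows to 12 to 17 N with the rim about 7 mm up, then they jump over the bulge (click), the force drops to nothing and below, and the rim lands flat on the deck. A push of 12 to 20 N at the end is right.
- washi_yellow: Bystander: roll of yellow patterned paper tape lying flat, 41 mm in diameter, 15 mm high; origin at the centre of its underside. The roll and the cap lie one in each of two areas: left of the loose section, and behind the right end of the fixed section.
- chenille_posy: Bystander: bunch of three pink and red chenille flowers, about 64 x 60 x 20 mm, lying near the right front rim of the wooden turntable (top 38 mm above the table). Origin near the centre of its underside.
There are look-alikes about, which are no part of the job. Of the things like the snap_cap, leave any that is blue; of the rest the smaller one is meant.

How it is judged:
On the way, in this order (a step that is already met when the one before it is completed fails the run):
1. the loose section is butted flush against the fixed one, in line with it (x of loom_loose in the frame of loom_fixed above -0.002 m and y of loom_loose in the frame of loom_fixed between -0.003 and 0.003 m and angle between the x axis of loom_loose and the x axis of loom_fixed, either way round below 0.05 rad and height (world z) of loom_loose below 0.004 m), for 0.2 s.
2. the cap has clicked over the stud and sits flat on the deck (all of step 1 and z of snap_cap in the frame of loom_fixed between 0.016 and 0.0225 m and horizontal distance between snap_cap and loom_fixed below 0.004 m and angle between snap_cap's own z axis and vertical below 0.08 rad), for 0.1 s.
At the end, for the whole second after the job is handed in: Sections butted (gap under 2 mm, side offset under 3 mm, in line within 0.05 rad, flat on the table); cap clicked on (rim within 2.5 mm of the deck, within 4 mm of the stud axis, upright within 0.08 rad); fingers still touch the cap and it presses on a section with more than 3 N (all of step 2 and (contact force between snap_cap and loom_fixed above 3 N or contact force between snap_cap and loom_loose above 3 N) and contact force between the fingers and snap_cap above 2 N); the arm keeps its last pose, push and grip.
It fails at once if the yellow tape roll is pushed away or lifted (distance of washi_yellow from where it was at the start of the episode above 0.03 m).
It fails at once if the pink flowers are pushed away or lifted (distance of chenille_posy from where it was at the start of the episode above 0.03 m).
It also fails if it takes over 58 s, if anything falls off the work surface, if the arm or the gripper's body presses on something with over 40 N, if the wrist force passes 120 N, or if a joint passes its speed limit or range.

### The arm

A 7-joint arm with a two-finger parallel gripper is mounted at the origin on a cart in front of the work surface, level with it; the furniture and walls round the work are solid. World frame = base frame: x ahead of the robot, y to its left, z up, the work surface at z = 0. Lengths are in m, angles in rad, forces in N, time in s.
With the tool pointing down it reaches from about 0.35 to 0.775 m from the base axis. Payload 3.1 kg.
Tool frame: the origin (TCP) lies midway between the tips of the shut fingers; the grasp point (between the pads) lies 19 mm behind it; z points along the fingers, y is the line along which they close (so a half turn about z gives the same grasp; the last joint's range is limited). The gripper opens to 85 mm and grips with 20 to 120 N. Pads are 22 mm wide; open, the fingers measure 114 mm over their backs; the gripper's body (76 mm by 85 mm) begins 54 mm behind the grasp point. The pads swing forward as they close: fully open they stand 13 mm farther back than shut.
Start: joints at [-1.369, 0.311, 0.014, 1.512, -0.004, 1.319, -0.027], TCP at [0.133, 0.534, 0.231] pointing down, gripper open.
Joint ranges: [-2.7, 2.7], [-0.3, 1.91], [-1.27, 1.3], [0.12, 2.57], [-1.44, 4.58], [0.2, 2.03], [-3.05, 3.05]. Speed limits (rad/s): [2.79, 2.79, 3.14, 3.14, 3.14, 3.14, 3.14].

### API

Orientations are given as a unit quaternion [w, x, y, z].
In Python, from cell import arm, imaging, finish_job gives the robot as it stands.
- The arm moves only by the shell command python3 -m pendant 'ROWS' [FORCE]. ROWS is a JSON list that holds a single list of rows (three levels of brackets), with 1 to 10 rows, each of 5 numbers: the finger opening in m, then dx, dy, dz in units of 5 mm, then a turn about the tool's z in rad; each row shifts and turns the commanded pose from where the row before left it, along the tool's axes as they then stand; what a row does not reach is not made up. A row lasts 1/12 s, in which the tool goes at most 0.0417 m and 0.125 rad, less where a joint would pass 70% of its speed; a pose out of reach is approached as far as the arm can. The fingers move at their own pace and stop on an object; FORCE is the grip in N (left out, the last holds). Time passes only in rows, so rows that do not move let the fingers close. It prints the time, the measured TCP pose, the force, the opening and the grip force at its end. Input that does not fit is refused with a message, and nothing moves.
- arm.read_state(): the state, without advancing time (a new reading comes with each control period).
- imaging.snapshot(name): name is "scene" or "side" or "wrist"; returns a dict with "pixels" (480x640x3 uint8, blue, green, red), "fx", "fy", "cx", "cy" (pixels), "rvec" (rotation vector, rad) and "tvec" (3), from world to camera coordinates, as OpenCV has them. Camera axes: x right, y down, z forward; pixel columns grow to the right and rows downward; lengths in m; the calibration is good to about 2 mm. A picture is of the moment at which its call begins. There is no depth.
- finish_job(): hands the job in; it is judged then, once.
The state is a dict: "time": time; "qpos": joint angles; "joint_vel": joint speeds; "joint_torque": joint torques, N m; "eef_pos": TCP position; "orientation": TCP orientation; "wrist_force": force on the tool from outside, world axes, zero at the start; "moment": the same for the moment, N m; "width": finger opening in m; "gripper_force": force on a finger pad.
Only numpy, scipy, OpenCV 4.12 (cv2) and the standard library are available. Lean on these libraries where they do the work, as an engineer would, in place of code of your own. Each camera call takes 0.05 s, during which the arm holds its last target. There are 200 camera calls.

## Working session

There is one attempt and no reset: what is moved stays moved. The work goes in short steps, Python scripts to look and compute and a shell command to move; the robot and the scene stay as the last step left them, time stands still between calls to the robot, and variables do not carry over. Pictures are saved under pics/ and viewed, at most 10 in all, crops included, and the job is handed in when it is done.

```bash
mkdir -p pics; cat > h.py <<'E'
import numpy as np, cv2
from cell import arm, imaging
def snap(n,f=None):
    s=imaging.snapshot(n)
    if f: cv2.imwrite('pics/'+f,s['pixels'])
    np.save('/tmp/%s.npy'%n,s,allow_pickle=True)
    return s
def load(n): return np.load('/tmp/%s.npy'%n,allow_pickle=True).item()
def cam(s):
    R=cv2.Rodrigues(np.array(s['rvec'],float))[0]; t=np.array(s['tvec'],float).ravel()
    K=np.array([[s['fx'],0,s['cx']],[0,s['fy'],s['cy']],[0,0,1.]]); return R,t,K
def ray(s,uv,z):
    R,t,K=cam(s); uv=np.atleast_2d(uv).astype(float)
    d=(R.T@np.linalg.inv(K)@np.c_[uv,np.ones(len(uv))].T).T; c=-R.T@t
    return c+d*((z-c[2])/d[:,2])[:,None]
def proj(s,P):
    R,t,K=cam(s); p=(K@(R@np.atleast_2d(P).T+t[:,None])).T; return p[:,:2]/p[:,2:]
def mask(s,lo,hi):
    return cv2.inRange(cv2.cvtColor(s['pixels'],cv2.COLOR_BGR2HSV),np.array(lo),np.array(hi))
E
python3 - <<'E'
from h import *
for n in('scene','side','wrist'):
    s=snap(n,n+'0.png'); R,t,K=cam(s); print(n,-R.T@t,R[2],s['fx'])
print(arm.read_state())
E
```

```text
scene [-0.09956465  0.91592038  0.96090073] [ 0.46681474 -0.55123877 -0.69153439] 593.7095828037794
side [ 0.23134025 -0.45003595  0.59840704] [ 0.36172542  0.70512163 -0.60988377] 449.6190970461811
wrist [0.06434703 0.54931284 0.37313823] [ 0.2729654  -0.06913486 -0.95953648] 338.54483405385105
{'time': 0.15, 'qpos': array([-1.36870658,  0.31153048,  0.01399849,  1.51269466, -0.00435246,
        1.31921996, -0.02717544]), 'joint_vel': array([ 4.10564507e-04, -2.90464637e-03,  7.41522213e-04, -4.38537197e-03,
        5.31014000e-04, -8.50646647e-05, -7.34710005e-04]), 'joint_torque': array([ 5.27557913e-04, -3.80278337e+01,  1.46332132e-01, -2.30850381e+01,
        1.23220865e-02,  9.70532710e-03,  1.91798364e-05]), 'eef_pos': array([0.13262719, 0.53318951, 0.23047457]), 'orientation': array([-4.76775719e-05,  1.21539294e-01,  9.92586202e-01, -9.10309392e-04]), 'wrist_force': array([-0.21019052,  0.21500335,  0.47909893]), 'moment': array([ 0.027082  , -0.05809623, -0.00408542]), 'gripper_force': 0.0, 'width': 0.08553441263424377}
```

View pics/scene0.png

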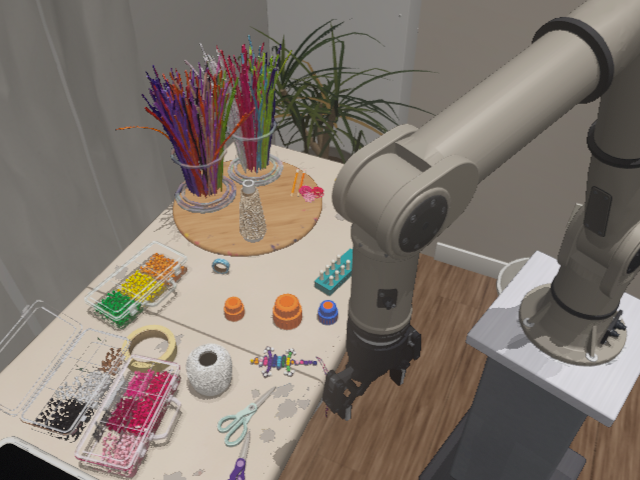

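View pics/side0.png

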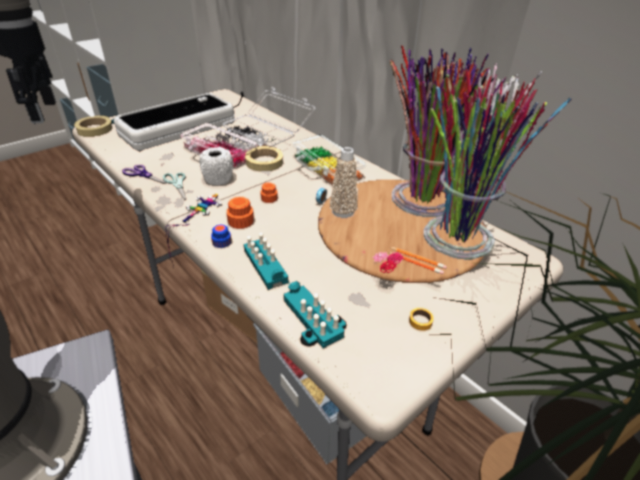

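Scene: small orange cap at (233,308), large one at (287,310), blue at (327,312), loose section at (338,270). Side: loose section at (265,262), fixed at (315,315), small orange cap at (269,191), roll at (421,318), flowers at (388,262).

```bash
python3 - <<'E'
from h import *
s=load('side')
def blobs(n,lo,hi,z,amin=40):
    s=load(n); m=mask(s,lo,hi); k,l,st,c=cv2.connectedComponentsWithStats(m)
    for i in range(1,k):
        if st[i,4]>amin:
            print(n,st[i],c[i].round(1),ray(s,c[i],z).round(3)[0])
            if z==.02:
                cs=cv2.findContours((l==i).astype(np.uint8),0,2)[0]
                r=cv2.minAreaRect(ray(s,max(cs,key=len)[:,0],.02)[:,:2].astype(np.float32)*1000);print(r)
print('teal');blobs('side',(80,110,50),(96,255,255),.02)
print('orange');
for n in('side','scene'): blobs(n,(4,190,90),(12,255,255),.019)
print('yellow');blobs('side',(20,140,100),(30,255,255),.008)
c=s['pixels'][215:365,190:450]; cv2.imwrite('pics/side_c.png',cv2.resize(c,None,fx=3,fy=3,interpolation=2))
E
```

```text
teal
side [245 241  42  47 719] [267.6 267.6] [0.445 0.168 0.02 ]
((446.133544921875, 185.72946166992188), (44.52708053588867, 139.77133178710938), 1.3913522958755493)
side [ 285  282   60   65 1312] [311.9 316.8] [0.467 0.018 0.02 ]
((461.2434387207031, 28.895973205566406), (75.7987060546875, 151.05943298339844), 14.658927917480469)
orange
side [262 184  14  17 194] [268.5 192.8] [0.546 0.42  0.019]
side [228 199  24  28 529] [239.8 213.5] [0.455 0.365 0.019]
scene [233 114  14  19  44] [240.1 121.7] [ 1.042 -0.081  0.019]
scene [281 296  13  11 104] [286.5 300.7] [0.475 0.339 0.019]
scene [229 298   9   7  45] [232.5 301.2] [0.56  0.413 0.019]
yellow
side [323 157  13  10  83] [330.2 160.9] [0.766 0.52  0.008]
side [411 309  21  17  80] [420.8 318.8] [ 0.643 -0.057  0.008]
```

View pics/side_c.png

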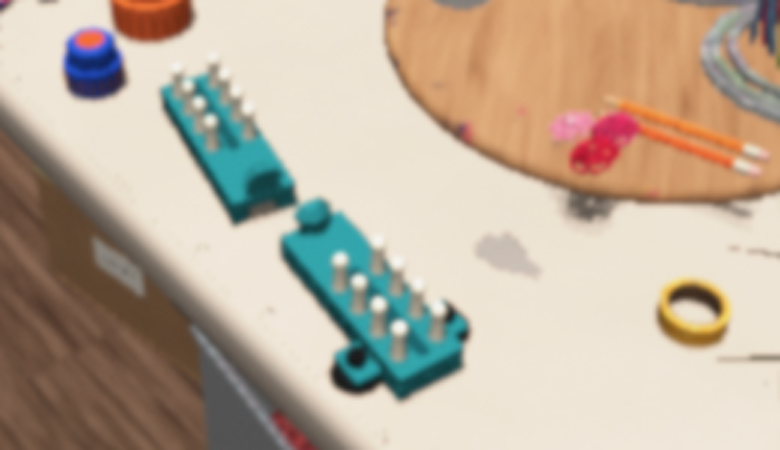

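Units first: shifts go in units of 5 mm. So -0.0294 m is -5.88, -0.0231 m is -4.62.

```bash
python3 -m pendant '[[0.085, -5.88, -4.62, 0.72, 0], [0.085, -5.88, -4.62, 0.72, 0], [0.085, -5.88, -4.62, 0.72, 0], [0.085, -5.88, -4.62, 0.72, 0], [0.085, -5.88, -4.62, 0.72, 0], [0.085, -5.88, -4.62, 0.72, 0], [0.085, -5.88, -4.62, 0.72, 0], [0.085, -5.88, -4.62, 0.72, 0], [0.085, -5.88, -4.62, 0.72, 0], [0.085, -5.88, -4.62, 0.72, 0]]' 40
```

```text
refused: ROWS must be a list holding one list of rows, three levels of brackets. Nothing was moved.
```

Wrong form. The message asks for a list holding one list of rows, three levels of brackets, so I'll send the same numbers that way.

```bash
python3 -m pendant '[[[0.085, -5.88, -4.62, 0.72, 0], [0.085, -5.88, -4.62, 0.72, 0], [0.085, -5.88, -4.62, 0.72, 0], [0.085, -5.88, -4.62, 0.72, 0], [0.085, -5.88, -4.62, 0.72, 0], [0.085, -5.88, -4.62, 0.72, 0], [0.085, -5.88, -4.62, 0.72, 0], [0.085, -5.88, -4.62, 0.72, 0], [0.085, -5.88, -4.62, 0.72, 0], [0.085, -5.88, -4.62, 0.72, 0]]]' 40
python3 -m pendant '[[[0.085, -5.88, -4.62, 0.72, 0], [0.085, -5.88, -4.62, 0.72, 0], [0.085, -5.88, -4.62, 0.72, 0], [0.085, -5.88, -4.62, 0.72, 0], [0.085, 0, 0, 0, 0.12], [0.085, 0, 0, 0, 0.12], [0.085, 0, 0, 0, 0.12], [0.085, 0, 0, 0, 0.12], [0.085, 0, 0, 0, 0.12], [0.085, 0, 0, 0, 0.12]]]'
python3 -m pendant '[[[0.085, 0, 0, 0, 0.12], [0.085, 0, 0, 0, 0.12], [0.085, 0, 0, 0, 0.12], [0.085, 0, 0, 0, 0.12], [0.085, 0, 0, 0, 0.12], [0.085, 0, 0, 0, 0], [0.085, 0, 0, 0, 0]]]'
python3 -c "
from h import *
snap('wrist','w1.png');snap('side');snap('scene');print(arm.read_state()['qpos'].round(3))"
```

```text
time: 0.98
eef_pos: [0.3629, 0.2369, 0.1951]
orientation: [-0.0, 0.121, 0.993, 0.0]
wrist_force: [-0.1, 0.8, 0.2]
width: 0.0848
gripper_force: 0.0
time: 1.82
eef_pos: [0.4538, 0.1205, 0.1806]
orientation: [-0.0, 0.466, 0.885, -0.0]
wrist_force: [0.5, 0.7, 0.7]
width: 0.0854
gripper_force: 0.0
time: 2.4
eef_pos: [0.4539, 0.1206, 0.1807]
orientation: [-0.0, 0.703, 0.711, -0.0]
wrist_force: [-0.9, 0.4, -0.3]
width: 0.0854
gripper_force: 0.0
[-0.805  0.201  0.595  1.819 -0.123  1.158 -0.161]
```

View pics/w1.png

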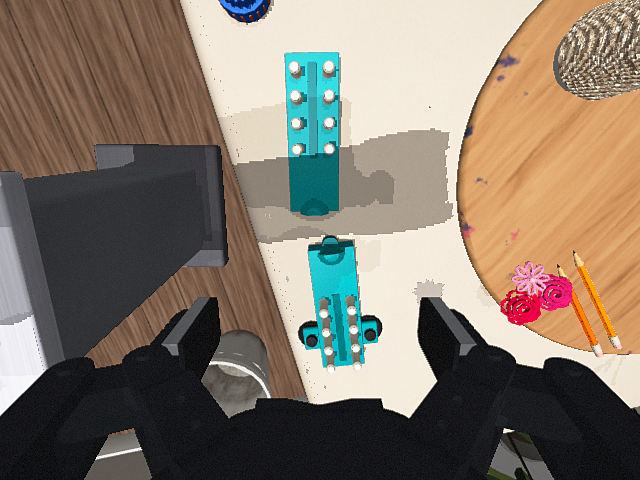

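Wrist view: loose section's deck from (313,52) to (313,213), fixed mating end at about (331,250) with its stud at (331,243), pegs clear on both. Measure by pegs and deck outlines.

```bash
cat > meas.py <<'E'
from h import *
def section(s,roi,pz=.042):
    u0,v0,u1,v1=roi
    hsv=cv2.cvtColor(s['pixels'],cv2.COLOR_BGR2HSV)
    t=cv2.inRange(hsv,np.array((82,120,30)),np.array((96,255,255)))
    w=cv2.inRange(hsv,np.array((0,0,120)),np.array((60,110,255)))
    r=np.zeros_like(t); r[v0:v1,u0:u1]=255; t&=r
    cs=cv2.findContours(cv2.morphologyEx(t,cv2.MORPH_CLOSE,np.ones((5,5))),0,2)[0]; c=max(cs,key=cv2.contourArea)
    h=np.zeros_like(t); cv2.drawContours(h,[cv2.convexHull(c)],-1,255,-1)
    h=cv2.erode(h,np.ones((3,3)))
    k,l,st,ce=cv2.connectedComponentsWithStats(w&h)
    pegs=[(ce[i],st[i,4]) for i in range(1,k) if st[i,4]>15]
    return c[:,0],pegs
E
python3 - <<'E'
from meas import *
s=load('wrist')
for roi in((270,40,360,235),(295,225,385,380)):
    c,p=section(s,roi); P=ray(s,[q[0] for q in p],.040)
    print([(q[0].round().tolist(),int(q[1])) for q in p]); print(P[:,:2].round(4).tolist())
    D=ray(s,c,.02)[:,:2]; r=cv2.minAreaRect((D*1000).astype(np.float32)); print(r)
    # deck width profile along y
    for y in np.arange(-.03,.27,.015):
        a=D[abs(D[:,1]-y)<.004]
        if len(a)>1: print(round(y,3),a[:,0].min().round(4),a[:,0].max().round(4),end=' | ')
    print(D[:,1].min(),D[:,1].max())
E
```

```text
[([294.0, 69.0], 88), ([328.0, 69.0], 98), ([328.0, 96.0], 81), ([295.0, 97.0], 84), ([329.0, 123.0], 84), ([296.0, 123.0], 79), ([328.0, 148.0], 75), ([297.0, 149.0], 80)]
[[0.4354, 0.2434], [0.4608, 0.2438], [0.4613, 0.2246], [0.4358, 0.224], [0.4621, 0.2049], [0.4366, 0.2045], [0.4623, 0.1858], [0.4371, 0.185]]
((449.3048095703125, 193.01654052734375), (43.232086181640625, 133.40420532226562), 1.5022921562194824)
0.135 0.4644 0.4725 | 0.165 0.4285 0.4293 | 0.225 0.4269 0.4277 | 0.12635884957448446 0.2600618651856984
[([363.0, 294.0], 408), ([309.0, 300.0], 418), ([351.0, 309.0], 161), ([324.0, 312.0], 140), ([353.0, 333.0], 103), ([328.0, 345.0], 219), ([355.0, 352.0], 107), ([367.0, 349.0], 100), ([317.0, 354.0], 91)]
[[0.4958, 0.0572], [0.4471, 0.0512], [0.4855, 0.0424], [0.4605, 0.0393], [0.4888, 0.0175], [0.465, 0.0042], [0.4915, -0.0041], [0.5031, 0.0001], [0.4548, -0.006]]
((473.6896057128906, 36.809173583984375), (75.46480560302734, 141.04478454589844), 7.236146450042725)
-0.03 0.46 0.5039 | -0.015 0.4434 0.5022 | 0.0 0.4403 0.4698 | 0.015 0.4414 0.5136 | 0.03 0.4523 0.4959 | 0.045 0.4512 0.4945 | 0.06 0.4492 0.493 | 0.075 0.4472 0.4482 | 0.09 0.4453 0.4888 | 0.105 0.4593 0.4855 | -0.03464038047710047 0.10669069607031115
```

```bash
python3 - <<'E'
from meas import *
s=load('wrist')
c=s['pixels'][195:285,275:395]; cv2.imwrite('pics/w1c.png',cv2.resize(c,None,fx=6.6,fy=6.6,interpolation=cv2.INTER_CUBIC))
print(proj(s,[[.45,.1,.02],[.45,.11,.02],[.45,.1,0],[.46,.1,.02]]).round(1).tolist(), cam(s)[0].T@-cam(s)[1])
E
```

```text
[[313.0, 242.7], [313.1, 232.4], [313.3, 236.9], [323.7, 242.8]] [0.45416712 0.19071407 0.32349628]
```

View pics/w1c.png

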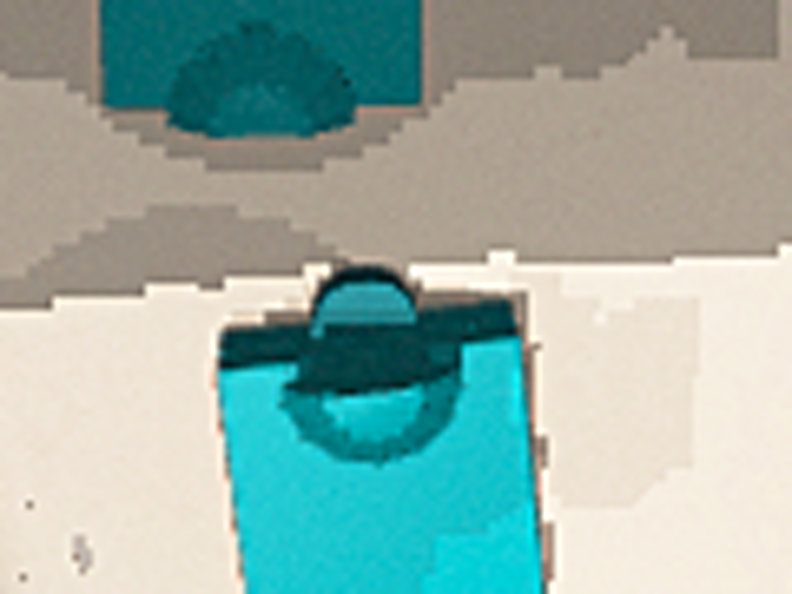

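Crop: fixed deck corners at px (308.3,250.8) and (353.8,245.9); loose deck corners at (290.6,211.2), (338.8,210.8).

```bash
python3 - <<'E'
from meas import *
s=load('wrist')
P=ray(s,[(308.3,250.8),(353.8,245.9),(290.6,211.2),(338.8,210.8),(286,52.5),(339.5,52.5)],.02)[:,:2]
print(P.round(4).tolist()); print('fixed',(P[0]+P[1])/2,np.degrees(np.arctan2(*(P[1]-P[0])[::-1])),np.linalg.norm(P[1]-P[0]))
a=(P[2]+P[3])/2;b=(P[4]+P[5])/2;print('loose',a,b,np.linalg.norm(b-a),np.degrees(np.arctan2(-(b-a)[0],(b-a)[1])))
E
```

```text
[[0.4456, 0.092], [0.4883, 0.0973], [0.4294, 0.1297], [0.4733, 0.1306], [0.4274, 0.2593], [0.4704, 0.2597]]
fixed [0.4669276  0.09462967] 7.025742565680732 0.043002013606611635
loose [0.45135086 0.13015142] [0.44889193 0.25950218] 0.12937413099247969 1.0890503112003533
```

```bash
python3 -m pendant '[[[0.085, 5, -0.22, 0, -0.011], [0.085, 5, -0.22, 0, 0], [0.085, 4.92, -0.22, 0, 0], [0.085, 0, 0, 7.2, 0], [0.085, 0, 0, 7.2, 0], [0.085, 0, 0, 7.2, 0], [0.085, 0, 0, 7.2, 0], [0.085, 0, 0, 4, 0], [0.085, 0, 0, 2.94, 0], [0.085, 0, 0, 0, 0]]]' 40
python3 -m pendant '[[[0.085, 0, 0, 0, 0], [0.03, 0, 0, 0, 0], [0.03, 0, 0, 0, 0], [0.03, 0, 0, 0, 0], [0.03, 0, 0, 0, 0], [0.03, 0, 0, 0, 0], [0.03, 0, 0, 0, 0], [0.03, 0, 0, 0, 0]]]' 40
python3 -m pendant '[[[0.03, 0, 0, 0, 0], [0.03, 0, 0, 0, 0], [0.03, 0, 0, 0, 0], [0.03, 0, 0, 0, 0]]]' 40
python3 -c "
from h import *
snap('wrist','w2.png')"
```

```text
time: 3.38
eef_pos: [0.4468, 0.1939, -0.001]
orientation: [-0.001, 0.7, 0.714, -0.004]
wrist_force: [-0.9, -0.4, -0.2]
width: 0.0847
gripper_force: 0.0
time: 4.05
eef_pos: [0.4508, 0.1957, 0.0035]
orientation: [0.0, 0.701, 0.714, 0.001]
wrist_force: [-0.7, -0.9, 6.0]
width: 0.0429
gripper_force: 42.7
time: 4.38
eef_pos: [0.4507, 0.1957, 0.0035]
orientation: [0.0, 0.701, 0.714, 0.001]
wrist_force: [-1.6, 0.1, 6.7]
width: 0.0432
gripper_force: 42.7
```

View pics/w2.png

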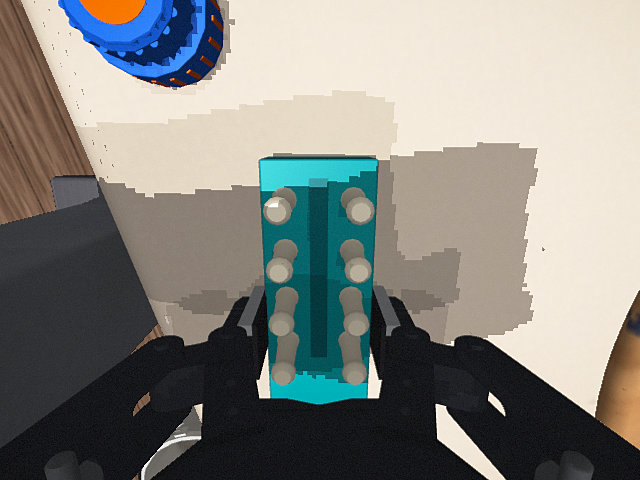

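Bar held squarely between the pads (pegs from (278,210) to (355,375)). Align, pre-position, then view.

Converted, -0.0077 m is -1.54, -0.007 m is -1.4.

```bash
python3 -m pendant '[[[0.03, 0, 0, -0.4, 0], [0.03, 0, 0, 0, -0.034], [0.03, 0, 0, 0, -0.034], [0.03, 0, 0, 0, -0.033], [0.03, -1.4, 0.26, 0, 0], [0.03, -1.4, 0.26, 0, 0], [0.03, -1.54, 0.26, 0, 0], [0.03, 0, 0, 0, 0], [0.03, 0, 0, 0, 0]]]' 40
python3 - <<'E'
from h import *
s=snap('side'); snap('wrist')
c=s['pixels'][235:355,225:385]; cv2.imwrite('pics/s3.png',cv2.resize(c,None,fx=5,fy=5,interpolation=2))
w=load('wrist'); m=mask(w,(82,120,30),(96,255,255)); cs=max(cv2.findContours(m,0,2)[0],key=cv2.contourArea)
D=ray(w,cs[:,0],.02)[:,:2]; print(cv2.minAreaRect((D*1000).astype(np.float32)))
# far end corner positions & side edges
for y in (.225,.23,.235,.24):
    a=D[abs(D[:,1]-y)<.002,0]; print(y,a.min(),a.max()) if len(a) else 0
print(D[:,1].max())
E
```

```text
time: 5.18
eef_pos: [0.4565, 0.1728, 0.0042]
orientation: [0.0, 0.665, 0.747, -0.0]
wrist_force: [-0.5, 0.0, -1.4]
width: 0.0431
gripper_force: 41.8
((455.9652404785156, 183.6554412841797), (43.84862518310547, 109.2161865234375), 6.818258285522461)
0.225 0.47288472523868313 0.47319827471272086
0.23 0.42852345012996484 0.4722720851823058
0.235 0.4281301731978931 0.43855459234022803
0.24 0.46679554759499625 0.4708963563026312
0.240018435705977
```

View pics/s3.png

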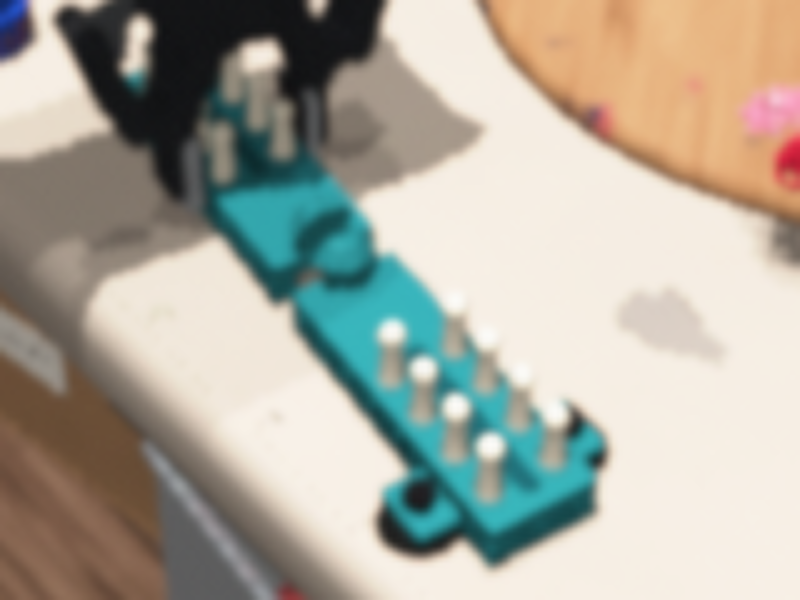

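Sections in line, gap of about 10 mm, half studs facing at crop (335,245). Slide up.

```bash
python3 -m pendant '[[[0.03, -0.8, 0, 0, 0], [0.03, -0.8, 0, 0, 0], [0.03, -0.6, 0, 0, 0], [0.03, 0, 0, 0, 0], [0.03, 0, 0, 0, 0]]]' 60
python3 -m pendant '[[[0.03, -0.4, 0, 0, 0], [0.03, -0.4, 0, 0, 0], [0.03, -0.4, 0, 0, 0], [0.03, 0, 0, 0, 0], [0.03, 0, 0, 0, 0]]]'
```

```text
time: 5.7
eef_pos: [0.4576, 0.1628, 0.0042]
orientation: [0.0, 0.664, 0.748, 0.0]
wrist_force: [-0.3, 0.9, -1.1]
width: 0.0422
gripper_force: 67.4
time: 6.12
eef_pos: [0.4577, 0.1604, 0.0043]
orientation: [-0.001, 0.663, 0.749, 0.001]
wrist_force: [-0.7, 6.1, -1.7]
width: 0.0425
gripper_force: 67.4
```

```bash
python3 -m pendant '[[[0.03, -0.6, 0, 0, 0], [0.03, -0.6, 0, 0, 0], [0.03, 0, 0, 0, 0], [0.03, 0, 0, 0, 0], [0.03, 0, 0, 0, 0]]]'
python3 - <<'E'
from h import *
s=snap('side')
c=s['pixels'][235:355,225:385]; cv2.imwrite('pics/s4.png',cv2.resize(c,None,fx=5,fy=5,interpolation=2))
E
```

```text
time: 6.53
eef_pos: [0.4575, 0.16, 0.0044]
orientation: [-0.004, 0.662, 0.75, 0.003]
wrist_force: [-1.9, 14.4, -2.8]
width: 0.0425
gripper_force: 67.4
```

View pics/s4.png

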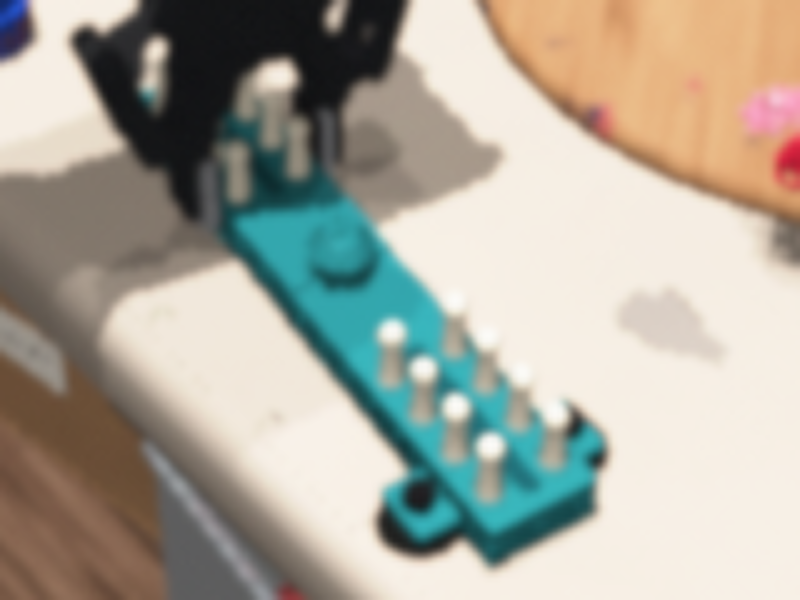

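Closed up, one round stud at crop (342,250). Unload, release, rise and go look at the cap.

Converted, 0.0035 m is 0.7.

```bash
python3 -m pendant '[[[0.03, 0.7, 0, 0, 0], [0.03, 0.7, 0, 0, 0], [0.03, 0, 0, 0, 0], [0.085, 0, 0, 0, 0], [0.085, 0, 0, 0, 0], [0.085, 0, 0, 0, 0], [0.085, 0, 0, 0, 0], [0.085, 0, 0, 0, 0], [0.085, 0, 0, 0, 0], [0.085, 0, 0, 0, 0]]]'
python3 -m pendant '[[[0.085, 0, 0, -6, 0], [0.085, 0, 0, -7, 0], [0.085, 0, 0, -7, 0], [0.085, 0, 0, -8, 0], [0.085, 0, 0, -8, 0], [0.085, 6.28, 4.62, 0, 0], [0.085, 6.28, 4.62, 0, 0], [0.085, 6.28, 4.62, 0, 0], [0.085, 6.28, 4.62, 0, 0], [0.085, 6.28, 4.62, 0, 0]]]'
python3 -m pendant '[[[0.085, 0, 0, 0, 0], [0.085, 0, 0, 0, 0]]]'
python3 - <<'E'
from h import *
s=snap('wrist','w5.png'); snap('side');snap('scene')
E
```

```text
time: 7.42
eef_pos: [0.4582, 0.1578, 0.0042]
orientation: [0.0, 0.664, 0.748, -0.0]
wrist_force: [-0.5, -1.0, 0.2]
width: 0.0851
gripper_force: 0.0
time: 8.25
eef_pos: [0.5546, 0.3295, 0.1842]
orientation: [-0.0, 0.664, 0.748, 0.0]
wrist_force: [1.4, -0.5, 0.3]
width: 0.0851
gripper_force: 0.0
time: 8.42
eef_pos: [0.5535, 0.3304, 0.1819]
orientation: [-0.0, 0.662, 0.749, -0.001]
wrist_force: [-0.7, -0.6, -0.2]
width: 0.085
gripper_force: 0.0
```

View pics/w5.png

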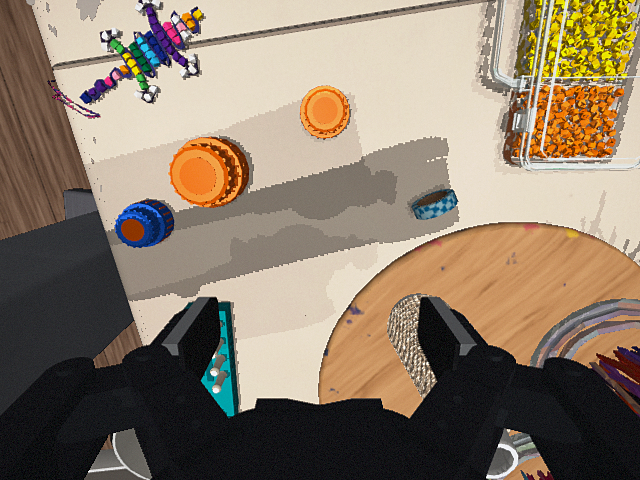

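Wrist: small orange cap at (325,111), knob top near (325,108); bottle on the turntable near (410,330) is close to the right finger.

```bash
python3 - <<'E'
from h import *
w=load('wrist')
m=mask(w,(5,140,60),(20,255,255)); k,l,st,c=cv2.connectedComponentsWithStats(m)
for i in range(1,k):
    if st[i,4]>800 and st[i,1]<220 and st[i,0]<400:
        cs=max(cv2.findContours((l==i).astype(np.uint8),0,2)[0],key=len)[:,0]
        print(st[i]); 
        for z in(.011,.022,.038): print(z,cv2.minEnclosingCircle((ray(w,cs,z)[:,:2]*1000).astype(np.float32)),ray(w,c[i],z)[0].round(4))
g=cv2.cvtColor(w['pixels'][80:145,295:360],cv2.COLOR_BGR2HSV)
cv2.imwrite('pics/w5c.png',cv2.resize(w['pixels'][80:145,295:360],None,fx=9,fy=9,interpolation=2))
s=load('side');e=load('scene')
def tri(a,ua,b,ub):
    P=[cam(x)[2]@np.c_[cam(x)[0],cam(x)[1]] for x in(a,b)]
    X=cv2.triangulatePoints(P[0],P[1],np.array(ua,float),np.array(ub,float)); return (X[:3]/X[3]).ravel()
print('bottle top',tri(s,(347,152),e,(248,184)), 'base',ray(s,(343,212),.038), ray(e,(252,238),.038))
E
```

```text
[ 300   86   50   53 2031]
0.011 ((547.5574951171875, 424.67010498046875), 21.709684371948242) [0.5475 0.425  0.011 ]
0.022 ((547.5032348632812, 423.80889892578125), 20.94841957092285) [0.5475 0.4242 0.022 ]
0.038 ((547.4242553710938, 422.55596923828125), 19.8409366607666) [0.5474 0.4229 0.038 ]
[ 168  137   81   71 4415]
0.011 ((448.75335693359375, 360.7939758300781), 37.12017059326172) [0.4496 0.3613 0.011 ]
0.022 ((452.1640625, 362.1727294921875), 35.81840896606445) [0.453  0.3626 0.022 ]
0.038 ((457.1251525878906, 364.17822265625), 33.92485427856445) [0.4579 0.3646 0.038 ]
bottle top [0.65600736 0.25222754 0.18283297] base [[0.65525685 0.25051782 0.038     ]] [[0.64925413 0.2631728  0.038     ]]
```

View pics/w5c.png

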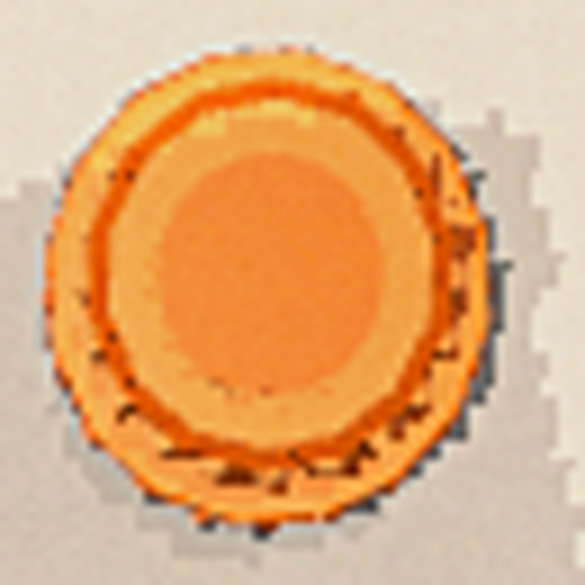

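Converted, 0.035 m is 7, 0.0312 m is 6.24.

```bash
python3 -m pendant '[[[0.085, 6.24, 0.38, 0, 0], [0.085, 6.24, 0.38, 0, 0], [0.085, 6.24, 0.36, 0, 0], [0.085, 0, 0, 7, 0], [0.085, 0, 0, 7, 0], [0.085, 0, 0, 6, 0], [0.085, 0, 0, 0, 0], [0.085, 0, 0, 0, 0], [0.085, 0, 0, 0, 0]]]' 40; python3 -c "
from h import *
s=arm.read_state();print(s['eef_pos'],s['orientation'],s['qpos'].round(2))"
```

```text
time: 9.32
eef_pos: [0.5502, 0.4211, 0.0871]
orientation: [0.001, 0.664, 0.747, 0.002]
wrist_force: [0.2, 0.3, 1.3]
width: 0.0853
gripper_force: 0.0
[0.5502079  0.42105079 0.08711102] [6.16655750e-04 6.64302544e-01 7.47461094e-01 1.91414059e-03] [-0.92  0.73  0.43  1.28 -0.3   1.2  -0.36]
```

Converted, 0.0032 m is 0.64, -0.0023 m is -0.46.

```bash
python3 -m pendant '[[[0.085, 0.64, -0.46, 0, 0], [0.085, 0, 0, 6, 0], [0.085, 0, 0, 5, 0], [0.085, 0, 0, 2.4, 0], [0.085, 0, 0, 0, 0], [0.085, 0, 0, 0, 0], [0.085, 0, 0, 0, 0]]]'
python3 -m pendant '[[[0.03, 0, 0, 0, 0], [0.03, 0, 0, 0, 0], [0.03, 0, 0, 0, 0], [0.03, 0, 0, 0, 0], [0.03, 0, 0, 0, 0], [0.03, 0, 0, 0, 0], [0.03, 0, 0, 0, 0], [0.03, 0, 0, 0, 0], [0.03, 0, 0, 0, 0], [0.03, 0, 0, 0, 0]]]' 40
python3 -c "
from h import *
s=snap('wrist','w6.png')"
```

```text
time: 9.9
eef_pos: [0.5476, 0.4253, 0.0197]
orientation: [0.001, 0.664, 0.748, 0.002]
wrist_force: [-0.2, 0.1, -0.0]
width: 0.0848
gripper_force: 0.0
time: 10.73
eef_pos: [0.5465, 0.4247, 0.0186]
orientation: [0.0, 0.664, 0.748, 0.001]
wrist_force: [-1.7, -1.2, 5.6]
width: 0.0385
gripper_force: 39.6
```

View pics/w6.png

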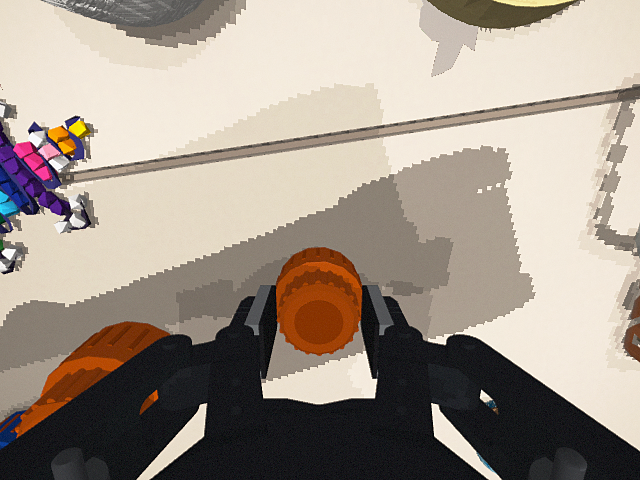

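Cap at (320,300) between the pads, but 38.5 mm opening suggests the tips sit on the skirt's shoulder; regrip 4 mm higher.

Converted, -0.005 m is -1.

```bash
python3 -m pendant '[[[0.06, 0, 0, 0, 0], [0.06, 0, 0, 0, 0], [0.06, 0, 0, 0, 0], [0.06, 0, 0, -1, 0], [0.06, 0, 0, 0, 0], [0.06, 0, 0, 0, 0], [0.03, 0, 0, 0, 0], [0.03, 0, 0, 0, 0], [0.03, 0, 0, 0, 0], [0.03, 0, 0, 0, 0]]]' 40
python3 -m pendant '[[[0.03, 0, 0, 0, 0], [0.03, 0, 0, 0, 0], [0.03, 0, 0, 0, 0], [0.03, 0, 0, 0, 0], [0.03, 0, 0, 0, 0]]]' 60
```

```text
time: 11.62
eef_pos: [0.5461, 0.4244, 0.0224]
orientation: [0.0, 0.664, 0.748, 0.0]
wrist_force: [-1.0, 0.0, 1.9]
width: 0.0323
gripper_force: 40.1
time: 12.03
eef_pos: [0.5461, 0.4244, 0.0226]
orientation: [0.0, 0.664, 0.748, 0.0]
wrist_force: [0.4, 0.4, 2.7]
width: 0.0315
gripper_force: 59.3
```

Converted, -0.0318 m is -6.36, -0.01184 m is -2.368.

```bash
python3 -m pendant '[[[0.03, 0, 0, -4, 0], [0.03, 0, 0, -6, 0], [0.03, 0, 0, -6, 0], [0.03, 0, 0, 0, 0], [0.03, -4, -1.5, 0, 0], [0.03, -6.36, -2.368, 0, 0], [0.03, -6.36, -2.368, 0, 0], [0.03, -6.36, -2.368, 0, 0], [0.03, -6.36, -2.368, 0, 0], [0.03, -6.36, -2.368, 0, 0]]]' 80
python3 -m pendant '[[[0.03, -6.36, -2.368, 0, 0], [0.03, -6.36, -2.368, 0, 0], [0.03, -6.36, -2.368, 0, 0], [0.03, -6.36, -2.368, 0, 0], [0.03, -2.36, -0.86, 0, 0], [0.03, 0, 0, 0, 0], [0.03, 0, 0, 0, 0], [0.03, 0, 0, 0, 0]]]'
```

```text
time: 12.87
eef_pos: [0.4993, 0.2367, 0.1008]
orientation: [-0.0, 0.664, 0.748, -0.001]
wrist_force: [0.4, 0.3, -1.4]
width: 0.0313
gripper_force: 68.2
time: 13.53
eef_pos: [0.4661, 0.0959, 0.1018]
orientation: [-0.0, 0.663, 0.748, 0.0]
wrist_force: [-0.1, 0.6, -1.9]
width: 0.0313
gripper_force: 68.2
```

Converted, 0.018 m is 3.6.

```bash
python3 -m pendant '[[[0.03, 0, 0, 3.6, 0], [0.03, 0, 0, 3.6, 0], [0.03, 0, 0, 0, 0], [0.03, 0, 0, 0, 0], [0.03, 0, 0, 0, 0]]]'
python3 - <<'E'
from h import *
a=snap('side');b=snap('scene')
A=cv2.resize(a['pixels'][235:355,225:345],None,fx=3.3,fy=3.3,interpolation=2)
p=proj(b,[.466,.095,.03])[0].astype(int); print(p)
B=b['pixels'][max(p[1]-60,0):p[1]+60,p[0]-60:p[0]+60]; B=cv2.resize(B,(396,396),interpolation=2)
cv2.imwrite('pics/s7.png',np.hstack([A,B]))
# orange cap silhouette in side view vs predicted skirt silhouette
m=mask(a,(3,120,50),(20,255,255)); q=proj(a,[.466,.095,.05])[0].astype(int)
m2=np.zeros_like(m); m2[q[1]-25:q[1]+25,q[0]-25:q[0]+25]=m[q[1]-25:q[1]+25,q[0]-25:q[0]+25]
ys,xs=np.nonzero(m2); print('orange box',xs.min(),xs.max(),ys.min(),ys.max())
s=arm.read_state(); c=s['eef_pos']; rim=c[2]-.0226
th=np.linspace(0,6.28,60); C=np.c_[c[0]+.021*np.cos(th),c[1]+.021*np.sin(th),0*th]
P=np.r_[proj(a,C+[0,0,rim]),proj(a,C+[0,0,rim+.022])]; print(c,'pred',P.min(0),P.max(0))
E
```

```text
time: 13.95
eef_pos: [0.4668, 0.0955, 0.0666]
orientation: [0.0, 0.663, 0.749, 0.0]
wrist_force: [0.6, -0.5, -1.6]
width: 0.0315
gripper_force: 68.2
[361 237]
orange box 283 304 258 286
[0.46728724 0.09514761 0.0671506 ] pred [281.42615084 261.44407494] [305.2366603  286.55733446]
```

View pics/s7.png

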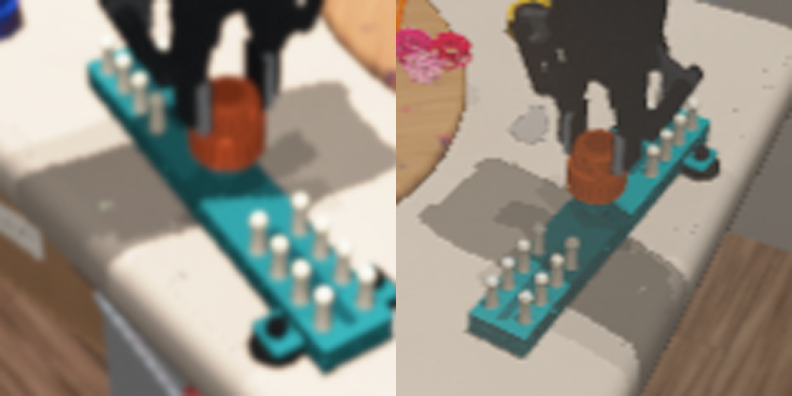

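Both views: cap upright over the joint (side crop (228,125)), sections still joined. Descend gently.

```bash
python3 -c "
from h import *
print(ray(load('side'),[(293.4,285)],.03))"
python3 -m pendant '[[[0.03, 0, 0, 0.6, 0], [0.03, 0, 0, 0.6, 0], [0.03, 0, 0, 0.6, 0], [0.03, 0, 0, 0, 0], [0.03, 0, 0, 0, 0]]]' 100
```

```text
[[0.4662652  0.09351405 0.03      ]]
time: 14.47
eef_pos: [0.4659, 0.0944, 0.057]
orientation: [-0.0, 0.664, 0.748, -0.0]
wrist_force: [0.3, 0.9, -2.3]
width: 0.0308
gripper_force: 68.2
```

```bash
python3 -m pendant '[[[0.03, 0, 0, 0.6, 0], [0.03, 0, 0, 0.6, 0], [0.03, 0, 0, 0, 0], [0.03, 0, 0, 0, 0]]]'
python3 -m pendant '[[[0.03, 0, 0, 0.6, 0], [0.03, 0, 0, 0.6, 0], [0.03, 0, 0, 0, 0], [0.03, 0, 0, 0, 0]]]'
```

```text
time: 14.8
eef_pos: [0.4668, 0.0949, 0.0517]
orientation: [0.0, 0.664, 0.748, 0.001]
wrist_force: [-1.2, 1.9, 2.7]
width: 0.0315
gripper_force: 68.7
time: 15.13
eef_pos: [0.4654, 0.0946, 0.0444]
orientation: [-0.0, 0.664, 0.748, -0.001]
wrist_force: [-0.6, 1.1, -3.6]
width: 0.0314
gripper_force: 67.9
```

```bash
python3 -m pendant '[[[0.03, 0, 0, 0.6, 0], [0.03, 0, 0, 0.6, 0], [0.03, 0, 0, 0, 0], [0.03, 0, 0, 0, 0], [0.03, 0, 0, 0, 0]]]'
```

```text
time: 15.55
eef_pos: [0.4663, 0.0946, 0.0423]
orientation: [-0.001, 0.664, 0.748, 0.001]
wrist_force: [-9.4, 0.1, 25.1]
width: 0.0312
gripper_force: 71.1
```

Converted, -0.0015 m is -0.3, -0.001 m is -0.2.

```bash
python3 -m pendant '[[[0.03, 0, -0.2, -0.3, 0], [0.03, 0, 0, 0, 0], [0.03, 0, 0, 0, 0], [0.03, 0, 0, 0, 0], [0.03, 0, 0, 0, 0], [0.03, 0, 0, 0, 0]]]'
python3 - <<'E'
from h import *
a=snap('side');b=snap('scene')
A=cv2.resize(a['pixels'][235:355,225:345],None,fx=3.3,fy=3.3,interpolation=2)
B=cv2.resize(b['pixels'][177:297,301:421],(396,396),interpolation=2)
cv2.imwrite('pics/s8.png',np.hstack([A,B]))
s=arm.read_state();print(s['eef_pos'],s['wrist_force'])
E
```

```text
time: 16.05
eef_pos: [0.4661, 0.0945, 0.0424]
orientation: [0.0, 0.664, 0.748, 0.001]
wrist_force: [-3.5, 0.0, 13.4]
width: 0.0315
gripper_force: 69.6
[0.46614408 0.09451659 0.04238026] [-2.11553691 -0.34805133 12.55967544]
```

```bash
python3 - <<'E'
from h import *
a=load('side'); m=mask(a,(3,120,50),(20,255,255)); q=proj(a,[.466,.0945,.035])[0].astype(int)
r=m[q[1]-28:q[1]+28,q[0]-25:q[0]+25]; ys,xs=np.nonzero(r); print(xs.min()+q[0]-25,xs.max()+q[0]-25,ys.max()+q[1]-28)
th=np.linspace(0,6.28,60)
for z in(.02,.027):
    P=proj(a,np.c_[.4662+.021*np.cos(th),.0945+.021*np.sin(th),0*th+z]); print(z,P.min(0),P.max(0))
from cell import finish_job
print(finish_job())
E
```

```text
283 304 295
0.02 [281.6855842  280.72510851] [304.69799607 296.88599615]
0.027 [281.58518094 277.96508973] [304.7179679  294.09758228]
the job is handed in; nothing more can be done
None
```

The job is handed in: the sections are butted in line, and the cap clicked over the stud and was held pressed flat at about 13–15 N. I can't see the verdict. I viewed 12 pictures, two over the limit of 10.

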